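# Turn the shaker row round for the customers' side

### The arm

A 6-joint arm with a two-finger parallel gripper is mounted at the origin on a cart in front of the work surface, level with it; the furniture and walls round the work are solid. World frame = base frame: x ahead of the robot, y to its left, z up, the work surface at z = 0. Lengths are in m, angles in rad, forces in N, time in s.
With the tool pointing down it reaches from about 0.325 to 0.9 m from the base axis. Payload 6.1 kg.
Tool frame: the origin (TCP) lies midway between the tips of the shut fingers; the grasp point (between the pads) lies 19 mm behind it; z points along the fingers, y is the line along which they close (so a half turn about z gives the same grasp; the last joint's range is limited). The gripper opens to 85 mm and grips with 20 to 120 N. Pads are 22 mm wide; open, the fingers measure 114 mm over their backs; the gripper's body (76 mm by 85 mm) begins 54 mm behind the grasp point. The pads swing forward as they close: fully open they stand 13 mm farther back than shut.
Start: joints at [-1.383, 0.22, 1.526, -0, 1.395, -0.126], TCP at [0.193, -0.594, 0.231] pointing down, gripper open.
Joint ranges: [-2.98, 2.98], [-0.91, 2.08], [0.09, 2.57], [-1.24, 4.39], [0.2, 2.65], [-2.68, 2.68]. Speed limits (rad/s): [2.57, 2.57, 3.01, 3.14, 3.14, 3.14].

### API

Orientations are given as a unit quaternion [x, y, z, w].
In Python, from bench import r gives the robot as it stands.
- The arm moves only by the tool arm_command, never from a script. Its argument "targets" is one flat list of numbers, 4 for each row, row after row: the shift along the tool's x, y, z in cm, then the turn about the tool's z in degrees. In form: [x, y, z, twist, x, y, z, twist, ...]. A call has 1 to 8 rows; each row shifts and turns the commanded pose from where the row before left it, along the tool's axes as they then stand; what a row does not reach is not made up. A row lasts 1/12 s, in which the tool goes at most 41.7 mm and 7.16 degrees, less where a joint would pass 70% of its speed; a pose out of reach is approached as far as the arm can. A call with a gripper value outside its range is refused whole. "gripper" is the closure, from 0 (fully open) to 1 (shut), set as the call begins (left out, the last holds). The fingers move at their own pace and stop on an object; "grip_force" is the grip in N (left out, the last holds). Time passes only in rows, so rows that do not move let the fingers close. It gives the time, the measured TCP pose, the force, the opening and the grip force at its end, in the units of the state.
- r.get_obs(): the state, without advancing time (a new reading comes with each control period).
- r.camera(name): name is "scene" or "side" or "wrist"; returns (picture, depth): 420x560x3 uint8, red, green, blue; 420x560 float32, m along the optical axis (not along the pixel's ray), 0 where there is no reading.
- r.camera_info(name): a dict with "fx", "fy", "cx", "cy" (pixels), "pose" (4x4, takes a point from camera to world coordinates); the wrist camera has in their place "T_tool_cam" (4x4, takes a point from camera to tool coordinates, whose origin is the TCP and whose axes are the flange's). Camera axes: x right, y down, z forward; pixel columns grow to the right and rows downward; lengths in m; the calibration is good to about 2 mm. A picture is of the moment at which its call begins: read the wrist's pose just before it. camera_info takes no time and is no camera call.
- r.finish_job(): hands the job in; it is judged then, once.
Trained networks look in the newest picture that a camera, given by its name, has taken for a name from the list of things; names that differ only in an ending like _2 or _b are one class to them, and where a whole thing is asked for, a point or a joint stands for the part that bears it (a point fixed in the world has none). Each returns a list of dicts, best first, with "score" (0 to 1); they miss things now and then, are a little off and sometimes report something else, mostly with a low value. They report only what shows in the picture. A call takes as long as a camera call. They do not tell look-alikes from the thing itself.
- r.boxes_of(camera, name): "pixel" ([column, row] in pixels, amid what is visible of it).
- r.regions_of(camera, name): "region" (420x560 bool, what is visible of it) and "pixel" ([column, row] in pixels, amid what is visible of it).
- r.mark_of(camera, name): "pixel" ([column, row] in pixels: a listed point, or the origin of a listed thing).
The state is a dict: "t": time; "joints": joint angles; "joint_vel": joint speeds; "joint_efforts": joint torques, N m; "ee_pos": TCP position; "orientation": TCP orientation; "ft_force": force on the tool from outside, world axes, zero at the start; "moment": the same for the moment, N m; "width": finger opening in m; "grasp_force": force on a finger pad.
Only numpy, scipy, OpenCV 4.12 (cv2) and the standard library are available. Lean on these libraries where they do the work, as an engineer would, in place of code of your own. Each camera call takes 0.05 s, during which the arm holds its last target. There are 200 camera calls.

### The job

The four shakers and jars in the dark rack are wanted in the empty light rack, in reverse order from left to right, so that customers across the counter read the row as we do now: the leftmost one, as you see it, goes into the rightmost ring of the light rack, the second from the left into the second from the right, and so on. Leave each standing upright inside its own ring, set down gently rather than dropped, and do not let any of them fall over on the way.

Things in the scene. Friction and masses are not known exactly. Their poses are not given: they have to be found in the camera images.
- salt_shaker: grey-white salt shaker with a small rounded perforated cap, 44 mm diameter, 90 mm high, straight enough to grip up to 65 mm above its foot, narrowing to 34 mm above; about 0.1 kg. It stands in a nest of the dark rack, 72 mm from its neighbour centre to centre (about 28 mm free between them). Origin: centre of its underside, z up; it may stand at any yaw.
- green_jar: cylindrical spice jar with a green label and a dark brown-green cap, 44 mm diameter, 105 mm high, about 0.11 kg. It stands in a nest of the dark rack, 72 mm from its neighbour centre to centre (about 28 mm free between them). Origin: centre of its underside, z up; it may stand at any yaw.
- blue_jar: cylindrical spice jar with a blue label and a black cap, 40 mm diameter, 105 mm high, about 0.11 kg. It stands in a nest of the dark rack, 72 mm from its neighbour centre to centre (about 28 mm free between them). Origin: centre of its underside, z up; it may stand at any yaw.
- dredger: plain steel cocoa dredger, a straight can of 44 mm diameter up to 64 mm, then a 47 mm domed lid with small sprinkle holes, 83 mm high in all, about 0.13 kg. It stands in a nest of the dark rack, 72 mm from its neighbour centre to centre (about 28 mm free between them). Origin: centre of its underside, z up; it may stand at any yaw.
- nest_salt_shaker: round black rubber nest on the dark rack in which the salt shaker stands at the start; fixed, 67 mm outside, 62 mm inside, 8 mm high with a 3 mm floor. Origin: centre of its underside. The four nests look alike; their order along the rack differs every time
- nest_green_jar: round black rubber nest on the dark rack in which the green-labelled jar stands at the start; fixed, 67 mm outside, 62 mm inside, 8 mm high with a 3 mm floor. Origin: centre of its underside. The four nests look alike; their order along the rack differs every time
- nest_blue_jar: round black rubber nest on the dark rack in which the blue-labelled jar stands at the start; fixed, 67 mm outside, 62 mm inside, 8 mm high with a 3 mm floor. Origin: centre of its underside. The four nests look alike; their order along the rack differs every time
- nest_dredger: round black rubber nest on the dark rack in which the steel dredger stands at the start; fixed, 67 mm outside, 62 mm inside, 8 mm high with a 3 mm floor. Origin: centre of its underside. The four nests look alike; their order along the rack differs every time
- full_rack: dark wooden rack that carries the row at the start; may be the nearer or the farther one: 316 x 80 mm, board top at 14 mm, end cheeks 22 mm high; fixed. Origin: centre of its underside; x away from the robot, y along the row to the left (turned by up to 0.2 rad). Nest centres at x = 0, y = -108, -36, 36, 108 mm; things stand there with their origin at z = 17 mm.
- empty_rack: light wooden rack, empty at the start: 316 x 80 mm, board top at 14 mm, end cheeks 22 mm high; fixed. Origin: centre of its underside; x away from the robot, y along the row to the left (turned by up to 0.2 rad). Four black rubber rings, 62 mm inside, rim at z = 22, floor at z = 17 mm, centred at x = 0, y = -108 (rightmost as the robot sees it), -36, 36, 108 mm (leftmost).
There are look-alikes about, which are no part of the job. Leave any purple or turquoise look-alike of the dredger alone. Leave any orange look-alike of the salt_shaker alone.

How it is judged:
By the outcome, as a careful person would: the job done as asked, in the order asked, and still so for the second after the job is handed in, with the robot touching nothing.
It also fails if it takes over 104 s, if anything falls off the work surface, if the arm or the gripper's body presses on something with over 40 N, if the wrist force passes 120 N, or if a joint passes its speed limit or range.

## Working session

There is one attempt and no reset: what is moved stays moved. The work goes in short steps, Python scripts to look and compute and a tool call to move; the robot and the scene stay as the last step left them, time stands still between calls to the robot, and variables do not carry over. Pictures are saved under pics/ and viewed, at most 14 in all, crops included, and the job is handed in when it is done.

Besides the shell and the picture viewer there is one more tool, called after ">>>" as a command line: name --argument value ..., lists and objects as JSON in quotes. arm_command: Moves the arm, as the interface text tells. Its arguments: {"type":"object","properties":{"targets":{"type":"array"},"gripper":{"type":"number"},"grip_force":{"type":"number"}},"required":["targets"]}

```bash
mkdir -p pics
cat > h.py <<'E'
from bench import r
import numpy as np, cv2
from scipy.spatial.transform import Rotation as R
def shot(cam,fn=None):
    p,d=r.camera(cam)
    if fn: cv2.imwrite('pics/'+fn,cv2.cvtColor(p,cv2.COLOR_RGB2BGR))
    return p,d
def world(cam,px,d):
    i=r.camera_info(cam); px=np.atleast_2d(px); 
    pc=np.c_[(px[:,0]-i['cx'])/i['fx']*d,(px[:,1]-i['cy'])/i['fy']*d,d]
    T=np.array(i['pose']); return pc@T[:3,:3].T+T[:3,3]
E
python3 - <<'E'
from h import *
N=['salt_shaker','green_jar','blue_jar','dredger','full_rack','empty_rack']
for c in ['scene','side']:
    p,d=shot(c,c+'0.png')
    print(c,np.round(r.camera_info(c)['pose'],2).tolist())
    for n in N:
        for q in r.regions_of(c,n)[:3]:
            m=q['region']&(d>0); v,u=np.nonzero(m)
            if len(u)<5: continue
            w=world(c,np.c_[u,v],d[v,u]); print(n,round(q['score'],2),np.round(q['pixel']),len(u),'med',np.round(np.median(w,0),3),'min',np.round(w.min(0),3),'max',np.round(w.max(0),3))
print(r.get_obs())
E
```

```text
scene [[0.88, -0.33, 0.33, 0.34], [-0.47, -0.62, 0.63, -0.57], [-0.01, -0.71, -0.7, 0.63], [0.0, 0.0, 0.0, 1.0]]
salt_shaker 0.77 [272. 172.] 653 med [0.633 0.021 0.07 ] min [ 0.618 -0.021  0.   ] max [0.712 0.138 0.109]
salt_shaker 0.76 [288. 140.] 558 med [0.722 0.132 0.049] min [ 0.708  0.122 -0.001] max [0.791 0.221 0.092]
salt_shaker 0.59 [341. 234.] 1202 med [ 0.653 -0.192  0.091] min [ 0.641 -0.201  0.018] max [ 0.68  -0.158  0.125]
green_jar 0.64 [314. 207.] 1218 med [ 0.645 -0.118  0.092] min [ 0.631 -0.128  0.017] max [ 0.674 -0.051  0.127]
green_jar 0.61 [273. 174.] 652 med [0.633 0.02  0.071] min [ 0.618 -0.036 -0.002] max [0.712 0.165 0.109]
blue_jar 0.7 [340. 229.] 1122 med [ 0.653 -0.193  0.092] min [ 0.641 -0.201  0.02 ] max [ 0.68  -0.162  0.125]
dredger 0.92 [351. 178.] 719 med [ 0.774 -0.051  0.056] min [ 0.761 -0.062 -0.   ] max [ 0.848 -0.001  0.085]
dredger 0.77 [379. 196.] 818 med [ 0.79  -0.128  0.057] min [ 0.778 -0.14   0.002] max [ 0.817 -0.099  0.085]
dredger 0.69 [291. 190.] 770 med [ 0.638 -0.05   0.074] min [ 0.623 -0.059  0.02 ] max [ 0.663 -0.021  0.1
[... 1755 characters left out ...]
5 0.072]
{'t': 0.7, 'joints': array([-1.38308646e+00,  2.20391494e-01,  1.52646747e+00,  6.38453652e-07,
        1.39466839e+00, -1.26077226e-01]), 'joint_vel': array([-0.00025052,  0.00062374, -0.00028371,  0.00058695, -0.00127391,
        0.00099961]), 'joint_efforts': array([-1.57659288e-03, -4.96686065e+01, -3.89644504e+01, -3.74579913e-04,
        6.13155698e-04,  3.31701941e-06]), 'ee_pos': array([ 0.19292811, -0.59449799,  0.23132216]), 'orientation': array([9.87717442e-01, 1.56250610e-01, 1.32006973e-06, 3.26227161e-05]), 'ft_force': array([0.03591455, 0.59584114, 0.78913827]), 'moment': array([ 0.01660243, -0.02306653,  0.00328354]), 'grasp_force': 0.0, 'width': 0.08565998349391019}
```

Run:
```python
import cv2,numpy as np
a=cv2.imread('pics/scene0.png');b=cv2.imread('pics/side0.png')
A=cv2.resize(a[110:335,140:420],(800,600)[:1]+(600,),interpolation=cv2.INTER_CUBIC)
cv2.imwrite('pics/c1.png',A)
```

```text
(no output)
```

View pics/c1.png

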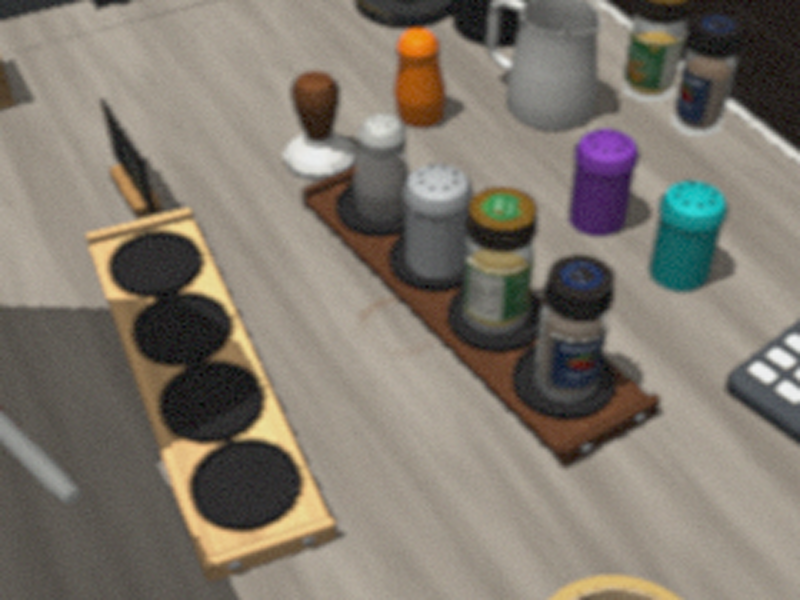

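View pics/side0.png

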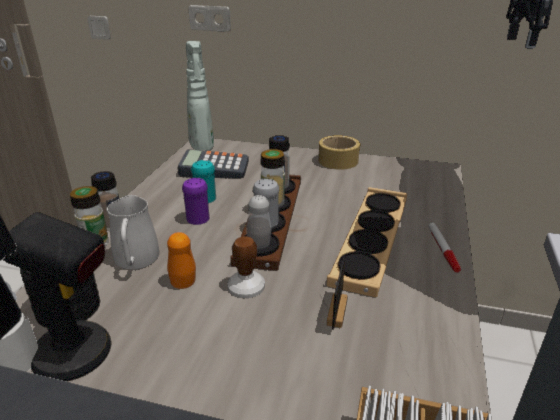

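Scene crop: in the dark rack from left to right stand salt (380,175), steel dredger (437,225), green (500,265) and blue (575,330). The orange shaker (420,75), purple can (600,180), turquoise can (687,235) and the jars at the back are look-alikes standing off the rack. The light rack is the nearer one. A tamper stands beside the salt and a blade beside the light rack's left end.

```bash
cat > m.py <<'E'
from h import *
from scipy.optimize import least_squares
P=[];C=[]
for c in ['scene','side']:
    p,d=shot(c); v,u=np.nonzero(d>0)
    P.append(world(c,np.c_[u,v],d[v,u]));C.append(p[v,u])
np.savez('pc.npz',P0=P[0],P1=P[1],C0=C[0],C1=C[1])
E
python3 - <<'E'
from m import *
# empty rack by colour
for k in (0,1):
    p,c=P[k],C[k].astype(int)
    m=(p[:,2]>.008)&(p[:,2]<.032)&(p[:,0]>.36)&(p[:,0]<.55)&(p[:,1]>-.27)&(p[:,1]<.2)
    h=cv2.minAreaRect((p[m][:,:2]*1000).astype(np.float32)); print('empty',h,m.sum())
    m=(p[:,2]>.008)&(p[:,2]<.03)&(p[:,0]>.57)&(p[:,0]<.71)&(p[:,1]>-.27)&(p[:,1]<.2)
    h=cv2.minAreaRect((p[m][:,:2]*1000).astype(np.float32)); print('full',h,m.sum())
for n,x,y,rad in [('salt',.64,.035,.022),('dredger',.645,-.035,.022),('green',.653,-.105,.022),('blue',.663,-.18,.020)]:
    for sel in ((0,),(1,),(0,1)):
        p=np.vstack([P[k] for k in sel]); m=(p[:,2]>.04)&(p[:,2]<.075)&(np.hypot(p[:,0]-x,p[:,1]-y)<.04); q=p[m][:,:2]
        if len(q)<20: print(n,sel,len(q)); continue
        s=least_squares(lambda a:np.hypot(*(q-a).T)-rad,[x,y],loss='soft_l1',f_scale=.002)
        print(n,sel,len(q),np.round(s.x,4),'rms',round(np.sqrt(np.mean(s.fun**2)),4))
p=np.vstack(P); 
for nm,b in [('left of light',(.38,.55,.08,.3)),('near salt',(.58,.72,.07,.16)),('front low',(.3,.42,-.3,.3))]:
    m=(p[:,0]>b[0])&(p[:,0]<b[1])&(p[:,1]>b[2])&(p[:,1]<b[3])&(p[:,2]>.03)&(p[:,2]<.3); q=p[m]
    if len(q): print(nm,len(q),np.round(q.min(0),3),np.round(q.max(0),3),np.round(np.median(q,0),3))
E
```

```text
empty ((461.2157287597656, -7.49005126953125), (411.9828186035156, 80.21446990966797), 84.72488403320312) 6056
full ((649.9683837890625, -40.31025695800781), (383.75885009765625, 116.22291564941406), 89.40357971191406) 3446
empty ((462.078857421875, -5.7324981689453125), (412.57989501953125, 80.46146392822266), 84.85206604003906) 5054
full ((629.4016723632812, -31.196136474609375), (389.9970703125, 106.02977752685547), 81.3177490234375) 2335
salt (0,) 255 [0.6408 0.037 ] rms 0.0017
salt (1,) 480 [0.6414 0.0342] rms 0.002
salt (0, 1) 735 [0.6417 0.0351] rms 0.0021
dredger (0,) 268 [ 0.6472 -0.0345] rms 0.0008
dredger (1,) 178 [ 0.6482 -0.033 ] rms 0.0009
dredger (0, 1) 446 [ 0.6473 -0.0343] rms 0.0009
green (0,) 302 [ 0.6542 -0.1045] rms 0.0008
green (1,) 105 [ 0.6554 -0.1025] rms 0.0008
green (0, 1) 407 [ 0.6544 -0.1044] rms 0.0009
blue (0,) 302 [ 0.6621 -0.1803] rms 0.0007
blue (1,) 70 [ 0.6641 -0.1759] rms 0.0009
blue (0, 1) 372 [ 0.6621 -0.1802] rms 0.0009
left of light 497 [0.481 0.108 0.03 ] [0.487 0.204 0.075] [0.483 0.162 0.059]
near salt 1600 [0.612 0.109 0.03 ] [0.72  0.16  0.088] [0.633 0.143 0.069]
```

Run:
```python
from h import *
from scipy.optimize import least_squares
z=np.load('pc.npz')
for k in ('0','1','b'):
    p=np.vstack([z['P0'],z['P1']]) if k=='b' else z['P'+k]; c=(np.vstack([z['C0'],z['C1']]) if k=='b' else z['C'+k]).astype(int)
    m=(p[:,2]>.01)&(p[:,2]<.028)&(p[:,0]>.38)&(p[:,0]<.54)&(p[:,1]>-.25)&(p[:,1]<.12)
    w=m&((c[:,0]-c[:,2])>50); q=p[w][:,:2]; g=p[m&(c.max(1)<60)][:,:2]
    h=cv2.minAreaRect((q*1000).astype(np.float32)); print(k,len(q),h)
    th0=np.radians(-5.2)
    def f(a):
        t=a[2]; D=(g-a[:2])@np.array([[np.cos(t),-np.sin(t)],[np.sin(t),np.cos(t)]])
        dd=np.min([np.hypot(D[:,0],D[:,1]-s) for s in (-.108,-.036,.036,.108)],0)
        return np.maximum(dd-.030,0)*3+dd*.3
    s=least_squares(f,[.456,-.054,th0],loss='soft_l1',f_scale=.01); a=s.x
    print(k,len(g),np.round(a,4),[np.round(a[:2]+s_*np.array([-np.sin(a[2]),np.cos(a[2])]),4).tolist() for s_ in (-.108,-.036,.036,.108)])
```

```text
0 2242 ((457.53680419921875, -48.62066650390625), (328.14813232421875, 79.9782485961914), 84.72488403320312)
0 3000 [ 0.4569 -0.0547 -0.091 ] [[0.4471, -0.1622], [0.4536, -0.0905], [0.4602, -0.0188], [0.4667, 0.0529]]
1 1297 ((457.65887451171875, -50.677001953125), (317.8812561035156, 79.67638397216797), 84.86634063720703)
1 2681 [ 0.4573 -0.0504 -0.0873] [[0.4479, -0.158], [0.4542, -0.0863], [0.4605, -0.0146], [0.4668, 0.0572]]
b 3539 ((457.5356750488281, -48.62388610839844), (328.1053466796875, 80.27398681640625), 84.81856536865234)
b 5681 [ 0.457  -0.0522 -0.0887] [[0.4475, -0.1598], [0.4539, -0.0881], [0.4602, -0.0163], [0.4666, 0.0554]]
```

Add to h.py:
```python
def go(x,y,z,yaw):
    "remaining shift in tool axes cm and twist deg"
    o=r.get_obs(); Q=R.from_quat(o['orientation']); M=Q.as_matrix()
    d=M.T@(np.array([x,y,z])-o['ee_pos'])*100
    t=-((yaw-np.degrees(np.arctan2(M[1,0],M[0,0]))+180)%360-180)
    print('t',round(o['t'],2),'pos',np.round(o['ee_pos'],4),'shift',np.round(d,2),'|xy|',round(np.hypot(*d[:2]),1),'twist',round(t,1),'tilt',round(np.degrees(np.arccos(-M[2,2])),2),'w',round(o['width'],4),'F',np.round(o['ft_force'],1))
```

```text
(no output)
```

>>> arm_command --targets '[0, 0, 0, -7.1, 0, 0, 0, -7.1, 0, 0, 0, -7.1, 0, 0, 0, -7.1, 0, 0, 0, -7.1, 0, 0, 0, -7.1, 0, 0, 0, -7.1, 0, 0, 0, -7.1]' --gripper 0

```text
t: 1.47
ee_pos: [0.1929, -0.5945, 0.2313]
orientation: [0.793, 0.61, 0.0, -0.0]
ft_force: [-0.1, 0.2, -0.2]
width: 0.0853
grasp_force: 0.0
```

>>> arm_command --targets '[0, 0, 0, -7, 0, 0, 0, -7, 0, 0, 0, -6.6, 0, 0, 0, 0]'

```text
t: 1.8
ee_pos: [0.1929, -0.5945, 0.2313]
orientation: [0.672, 0.741, -0.0, -0.0]
ft_force: [0.2, 0.3, 0.6]
width: 0.0856
grasp_force: 0.0
```

```bash
python3 -c "
from h import *
go(.641,.036,.17,95.4)"
```

```text
t 1.8 pos [ 0.1929 -0.5945  0.2313] shift [58.36 50.76  6.13] |xy| 77.3 twist 0.2 tilt 0.0 w 0.0856 F [0.2 0.3 0.6]
```

>>> arm_command --targets '[2, 1.74, 0, 0, 2.9, 2.5, 0, 0, 2.9, 2.5, 0, 0, 2.9, 2.5, 0, 0, 2.9, 2.5, 0, 0, 2.9, 2.5, 0, 0, 2.9, 2.5, 0, 0, 2.9, 2.5, 0, 0]'

```text
t: 2.47
ee_pos: [0.3643, -0.3529, 0.2316]
orientation: [0.675, 0.738, -0.0, 0.0]
ft_force: [0.7, -0.4, -0.1]
width: 0.0852
grasp_force: 0.0
```

>>> arm_command --targets '[2.9, 2.5, 0, 0, 2.9, 2.5, 0, 0, 2.9, 2.5, 0, 0, 2.9, 2.5, 0, 0, 2.9, 2.5, 0, 0, 2.9, 2.5, 0, 0, 2.9, 2.5, 0, 0, 2.9, 2.5, 0, 0]'

```text
t: 3.13
ee_pos: [0.5418, -0.1029, 0.2316]
orientation: [0.675, 0.738, 0.0, 0.0]
ft_force: [-0.1, -0.6, 0.1]
width: 0.0849
grasp_force: 0.0
```

```bash
python3 -c "
from h import *
go(.641,.036,.17,95.4)"
```

```text
t 3.13 pos [ 0.5418 -0.1029  0.2316] shift [12.95 11.12  6.16] |xy| 17.1 twist -0.2 tilt 0.04 w 0.0849 F [-0.1 -0.6  0.1]
```

>>> arm_command --targets '[0, 0, 0, 0, 0, 0, 0, 0]'

```text
t: 3.3
ee_pos: [0.5417, -0.1028, 0.2312]
orientation: [0.673, 0.74, -0.0, -0.0]
ft_force: [-0.3, -0.5, -0.5]
width: 0.0855
grasp_force: 0.0
```

```bash
python3 -c "
from h import *
go(.641,.036,.17,95.4)"
```

```text
t 3.3 pos [ 0.5417 -0.1028  0.2312] shift [12.88 11.2   6.12] |xy| 17.1 twist 0.0 tilt 0.01 w 0.0855 F [-0.3 -0.5 -0.5]
```

>>> arm_command --targets '[2.58, 2.24, 0, 0, 2.58, 2.24, 0, 0, 2.58, 2.24, 0, 0, 2.58, 2.24, 0, 0, 2.58, 2.24, 0, 0, 0, 0, 0, 0, 0, 0, 0, 0]'

```text
t: 3.88
ee_pos: [0.6405, 0.0343, 0.2308]
orientation: [0.673, 0.739, -0.0, -0.0]
ft_force: [-0.9, 1.1, -0.3]
width: 0.0861
grasp_force: 0.0
```

Run:
```python
from h import *
o=r.get_obs(); p,d=shot('wrist','w0.png'); i=r.camera_info('wrist')
M=np.eye(4);M[:3,:3]=R.from_quat(o['orientation']).as_matrix();M[:3,3]=o['ee_pos'];T=M@np.array(i['T_tool_cam'])
v,u=np.nonzero(d>0);D=d[v,u];q=np.c_[(u-i['cx'])/i['fx']*D,(v-i['cy'])/i['fy']*D,D]@T[:3,:3].T+T[:3,3]
print(T.round(2).tolist())
from scipy.optimize import least_squares
for n,x,y,zt,rad in [('salt',.641,.036,.09,.017),('dredger',.6475,-.034,.1,.02)]:
    m=(np.hypot(q[:,0]-x,q[:,1]-y)<.035)&(q[:,2]>.085)&(q[:,2]<.112); g=q[m]
    if len(g)<20: print(n,len(g));continue
    c,rr=cv2.minEnclosingCircle((g[:,:2]*1000).astype(np.float32));print(n,len(g),c,rr,g[:,2].max(),g[:,:2].mean(0).round(4))
go(.641,.036,.043,95.4)
```

```text
[[1.0, 0.09, 0.03, 0.63], [0.09, -0.94, -0.32, 0.12], [-0.0, 0.33, -0.95, 0.37], [0.0, 0.0, 0.0, 1.0]]
salt 1462 (639.1647338867188, 36.39176559448242) 17.236942291259766 0.10652430473909252 [0.6392 0.0394]
dredger 2030 (647.7017211914062, -31.542057037353516) 23.45393943786621 0.09987962210974571 [ 0.6475 -0.0277]
t 3.93 pos [0.64   0.0333 0.2309] shift [ 0.27  0.14 18.79] |xy| 0.3 twist -0.1 tilt 0.07 w 0.0854 F [-1.2 -0.4  0.1]
```

View pics/w0.png

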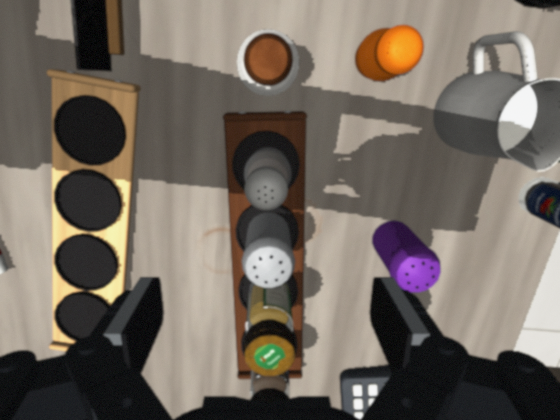

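Wrist view: salt (267,190), dredger (268,262) and green (270,355) agree with the scene measurement, and the fingers straddle the row front and back. Descending on the salt.

>>> arm_command --targets '[0.3, 0, 2, 0, 0, 0, 3.2, 0, 0, 0, 3.2, 0, 0, 0, 3.2, 0, 0, 0, 3, 0, 0, 0, 2.5, 0, 0, 0, 1.6, 0, 0, 0, 0, 0]'

```text
t: 4.6
ee_pos: [0.6358, 0.0352, 0.0397]
orientation: [0.674, 0.738, -0.003, -0.003]
ft_force: [-0.6, -1.2, -0.2]
width: 0.0852
grasp_force: 0.0
```

>>> arm_command --targets '[0, 0, 0, 0, 0, 0, 0, 0, 0, 0, 0, 0, 0, 0, 0, 0, 0, 0, 0, 0, 0, 0, 0, 0]' --gripper 1 --grip_force 30

```text
t: 5.1
ee_pos: [0.6414, 0.0368, 0.0469]
orientation: [0.673, 0.74, 0.001, 0.001]
ft_force: [-2.2, -1.6, 6.2]
width: 0.0394
grasp_force: 29.7
```

>>> arm_command --targets '[0, 0, 0, 0, 0, 0, 0, 0]'

```text
t: 5.27
ee_pos: [0.6414, 0.0368, 0.047]
orientation: [0.673, 0.74, 0.001, 0.001]
ft_force: [-2.7, -1.7, 6.1]
width: 0.0396
grasp_force: 29.7
```

```bash
python3 -c "
from h import *
go(.4477,-.159,.18,84.9)"
```

```text
t 5.27 pos [0.6414 0.0368 0.047 ] shift [-17.69 -21.08 -13.34] |xy| 27.5 twist 10.5 tilt 0.18 w 0.0396 F [-2.7 -1.7  6.1]
```

>>> arm_command --targets '[0, 0, -0.5, 0, 0, 0, -1, 0, 0, 0, -2, 0, 0, 0, -2.5, 0, 0, 0, -2.5, 0, 0, 0, -2.5, 0, 0, 0, -2, 0, 0, 0, 0, 0]'

```text
t: 5.93
ee_pos: [0.6435, 0.0372, 0.1815]
orientation: [0.673, 0.74, 0.003, 0.004]
ft_force: [0.9, 0.2, 0.0]
width: 0.0395
grasp_force: 30.1
```

Run:
```python
from h import *
a,_=shot('scene');b,_=shot('side')
o=np.hstack([cv2.resize(a[90:300,140:420],(400,300)),cv2.resize(b[60:270,180:460],(400,300))])
cv2.imwrite('pics/l1.png',o[:,:,::-1]); go(.4477,-.159,.18,84.9)
```

```text
t 6.03 pos [0.6408 0.0373 0.176 ] shift [-17.73 -21.07  -0.46] |xy| 27.5 twist 10.5 tilt 0.17 w 0.0397 F [ 0.3  0.3 -2. ]
```

View pics/l1.png

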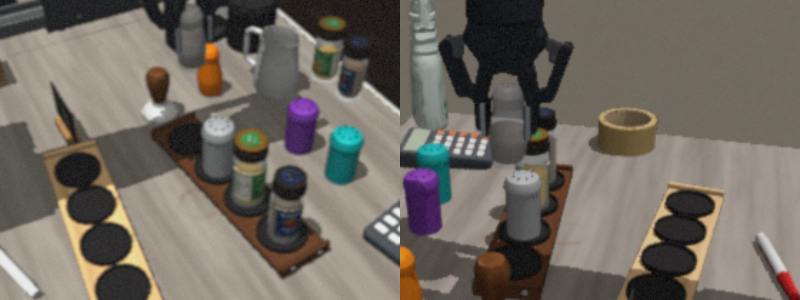

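Salt hangs upright in the gripper (190,35 left half; 508,120 right half). Carrying it over.

>>> arm_command --targets '[-1.2, -1.4, 0, 0, -2.4, -2.8, 0, 0, -2.8, -3.1, 0, 0, -2.8, -3.1, 0, 0, -2.8, -3.1, 0, 0, -2.8, -3.1, 0, 0, -1.9, -2.8, 0, 3.5, -1, -1.6, 0, 7]'

```text
t: 6.7
ee_pos: [0.4436, -0.1588, 0.1722]
orientation: [0.74, 0.673, -0.001, -0.002]
ft_force: [1.0, 0.2, -1.8]
width: 0.0395
grasp_force: 30.2
```

>>> arm_command --targets '[0, 0, 2, 0, 0, 0, 2, 0, 0, 0, 2, 0, 0, 0, 1, 0, 0, 0, 0, 0, 0, 0, 0, 0]'

```text
t: 7.2
ee_pos: [0.4463, -0.1569, 0.1033]
orientation: [0.738, 0.675, -0.0, -0.001]
ft_force: [0.3, -1.0, -0.6]
width: 0.0394
grasp_force: 30.2
```

Run:
```python
from h import *
i=r.camera_info('wrist')
o=r.get_obs(); p,d=shot('wrist','w1.png')
M=np.eye(4);M[:3,:3]=R.from_quat(o['orientation']).as_matrix();M[:3,3]=o['ee_pos'];T=M@np.array(i['T_tool_cam'])
v,u=np.nonzero(d>0);D=d[v,u];q=np.c_[(u-i['cx'])/i['fx']*D,(v-i['cy'])/i['fy']*D,D]@T[:3,:3].T+T[:3,3];c=p[v,u].astype(int)
# rings visible: dark pixels on the light rack, fit ring circles
for x,y in [(.4477,-.159),(.454,-.0875),(.4605,-.0158),(.4668,.056)]:
    m=(np.hypot(q[:,0]-x,q[:,1]-y)<.04)&(q[:,2]>.012)&(q[:,2]<.026)&(c.max(1)<55); g=(q[m][:,:2]*1000).astype(np.float32)
    if len(g)>50: print((x,y),len(g),cv2.minEnclosingCircle(g),np.percentile(g,[1,99],axis=0).mean(0))
go(.4477,-.159,.05,84.9)
```

```text
(0.4477, -0.159) 4718 ((448.3038024902344, -157.6688995361328), 32.465797424316406) [ 448.17500183 -151.42426998]
(0.454, -0.0875) 9820 ((454.068115234375, -87.50822448730469), 39.982139587402344) [454.54677872 -87.32341825]
(0.4605, -0.0158) 2583 ((459.6005554199219, -32.084938049316406), 27.6812686920166) [459.55635803 -39.67869007]
t 7.25 pos [ 0.4473 -0.1573  0.1044] shift [-0.16  0.06  5.44] |xy| 0.2 twist -0.0 tilt 0.03 w 0.0398 F [ 0.3 -0.8 -1.9]
```

View pics/w1.png

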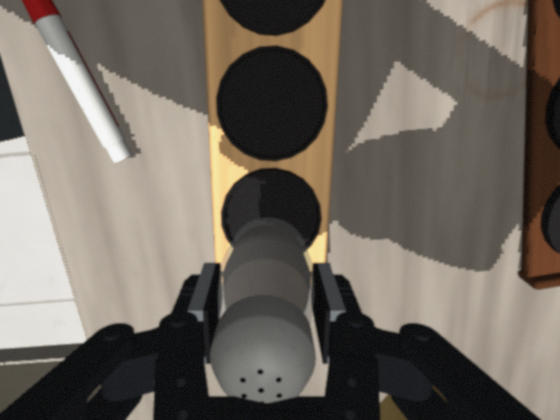

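Salt is over the rightmost ring (270,212), centred to within about 2 mm. Lowering.

>>> arm_command --targets '[-0.1, 0, 1.5, 0, 0, 0, 1.5, 0, 0, 0, 1, 0, 0, 0, 0.6, 0, 0, 0, 0.3, 0, 0, 0, 0.2, 0, 0, 0, 0.2, 0, 0, 0, 0, 0]'

```text
t: 7.92
ee_pos: [0.4474, -0.1585, 0.0515]
orientation: [0.738, 0.675, 0.0, 0.0]
ft_force: [0.7, 0.9, -1.3]
width: 0.0398
grasp_force: 30.2
```

>>> arm_command --targets '[0, 0, 0.2, 0, 0, 0, 0.2, 0, 0, 0, 0, 0]'

```text
t: 8.17
ee_pos: [0.447, -0.1584, 0.0472]
orientation: [0.738, 0.675, -0.0, -0.0]
ft_force: [-0.8, -0.1, -2.0]
width: 0.0395
grasp_force: 30.2
```

>>> arm_command --targets '[0, 0, 0.15, 0, 0, 0, 0.15, 0, 0, 0, 0, 0]'

```text
t: 8.42
ee_pos: [0.4474, -0.1588, 0.0468]
orientation: [0.738, 0.675, -0.0, -0.0]
ft_force: [-9.7, 3.9, 22.2]
width: 0.0398
grasp_force: 33.8
```

>>> arm_command --targets '[0, 0, -0.2, 0, 0, 0, 0, 0]'

```text
t: 8.58
ee_pos: [0.4478, -0.1588, 0.0471]
orientation: [0.738, 0.675, 0.0, 0.001]
ft_force: [-0.3, -0.0, -1.6]
width: 0.0395
grasp_force: 30.3
```

>>> arm_command --targets '[0, 0, 0, 0, 0, 0, 0, 0, 0, 0, 0, 0, 0, 0, 0, 0, 0, 0, 0, 0]' --gripper 0

```text
t: 9.0
ee_pos: [0.447, -0.1584, 0.0461]
orientation: [0.738, 0.675, -0.0, -0.0]
ft_force: [-0.4, 0.4, -0.2]
width: 0.0853
grasp_force: 0.0
```

>>> arm_command --targets '[0, 0, -1, 0, 0, 0, -2, 0, 0, 0, -3, 0, 0, 0, -3, 0, 0, 0, -3, 0, 0, 0, -2, 0, 0, 0, 0, 0]'

```text
t: 9.58
ee_pos: [0.45, -0.16, 0.1926]
orientation: [0.738, 0.675, 0.002, 0.005]
ft_force: [0.3, 0.1, 0.4]
width: 0.0854
grasp_force: 0.0
```

Run:
```python
from h import *
cv2.imwrite('pics/s1.png',cv2.resize(shot('scene')[0][90:300,140:420],(640,480))[:,:,::-1]); go(.6477,-.033,.18,95.4)
```

```text
t 9.63 pos [ 0.4489 -0.1594  0.1899] shift [14.36 18.66  1.07] |xy| 23.6 twist -10.5 tilt 0.38 w 0.0856 F [-0.8 -0.1 -0.3]
```

View pics/s1.png

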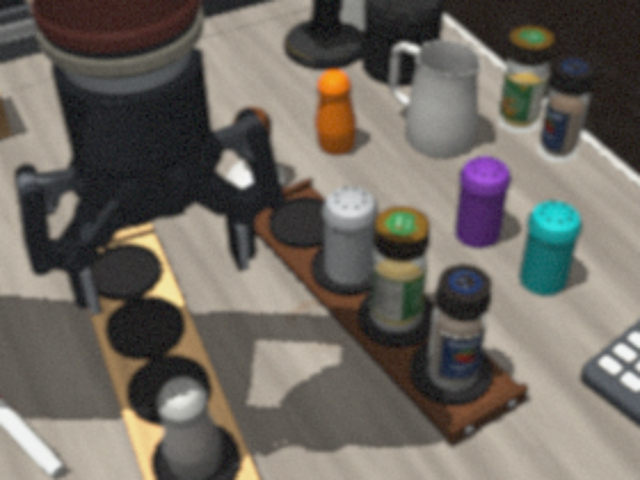

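Salt stands upright in the rightmost ring (190,430). Next is the steel dredger at (348,235) on the dark rack; the purple and turquoise ones at (480,200) and (552,250) stand off the rack and stay.

>>> arm_command --targets '[1.4, 1.9, 0, 0, 2.2, 2.8, 0, 0, 2.4, 3.1, 0, 0, 2.4, 3.1, 0, 0, 2.4, 3.1, 0, 0, 2.2, 2.8, 0, 0, 1.4, 1.86, 0, -5, 0, 0, 0, -5.5]'

```text
t: 10.3
ee_pos: [0.6479, -0.0285, 0.1843]
orientation: [0.671, 0.742, 0.0, -0.001]
ft_force: [0.2, -0.4, -0.5]
width: 0.0856
grasp_force: 0.0
```

```bash
python3 -c "
from h import *
go(.6477,-.033,.041,95.4)"
```

```text
t 10.3 pos [ 0.6479 -0.0285  0.1843] shift [-0.47 -0.05 14.33] |xy| 0.5 twist 0.4 tilt 0.1 w 0.0856 F [ 0.2 -0.4 -0.5]
```

>>> arm_command --targets '[-0.35, 0, 1.5, 0, 0, 0, 2.5, 0, 0, 0, 3, 0, 0, 0, 3, 0, 0, 0, 2.5, 0, 0, 0, 1.7, 0, 0, 0, 0, 0]'

```text
t: 10.88
ee_pos: [0.6411, -0.0343, 0.0376]
orientation: [0.673, 0.739, -0.003, -0.005]
ft_force: [-0.3, 0.4, -0.5]
width: 0.0853
grasp_force: 0.0
```

>>> arm_command --targets '[0, 0, 0, 0, 0, 0, 0, 0, 0, 0, 0, 0, 0, 0, 0, 0, 0, 0, 0, 0, 0, 0, 0, 0]' --gripper 1

```text
t: 11.38
ee_pos: [0.6476, -0.0354, 0.0464]
orientation: [0.673, 0.739, 0.001, 0.001]
ft_force: [0.9, 0.3, 5.7]
width: 0.0453
grasp_force: 30.1
```

```bash
python3 -c "
from h import *
go(.454,-.0873,.18,84.9)"
```

```text
t 11.38 pos [ 0.6476 -0.0354  0.0464] shift [ -3.36 -19.72 -13.42] |xy| 20.0 twist 10.5 tilt 0.2 w 0.0453 F [0.9 0.3 5.7]
```

>>> arm_command --targets '[0, 0, 0, 0, 0, 0, 0, 0, 0, 0, 0, 0, 0, 0, 0.4, 0, 0, 0, 0.4, 0, 0, 0, 0, 0]' --gripper 0.25

```text
t: 11.88
ee_pos: [0.645, -0.035, 0.0347]
orientation: [0.673, 0.739, -0.001, -0.001]
ft_force: [-0.1, 1.2, -0.1]
width: 0.0637
grasp_force: 0.0
```

>>> arm_command --targets '[0, 0, 0, 0, 0, 0, 0, 0, 0, 0, 0, 0, 0, 0, 0, 0, 0, 0, 0, 0, 0, 0, 0, 0]' --gripper 1

```text
t: 12.38
ee_pos: [0.6461, -0.0351, 0.0363]
orientation: [0.673, 0.74, -0.0, -0.0]
ft_force: [0.5, -0.5, -1.4]
width: 0.0426
grasp_force: 29.4
```

```bash
python3 -c "
from h import *
go(.454,-.0873,.18,84.9)"
```

```text
t 12.38 pos [ 0.6461 -0.0351  0.0363] shift [ -3.39 -19.62 -14.37] |xy| 19.9 twist 10.5 tilt 0.0 w 0.0426 F [ 0.5 -0.5 -1.4]
```

>>> arm_command --targets '[0, 0, -0.5, 0, 0, 0, -1.2, 0, 0, 0, -2.3, 0, 0, 0, -2.7, 0, 0, 0, -2.7, 0, 0, 0, -2.7, 0, 0, 0, -2, 0, 0, 0, 0, 0]'

```text
t: 13.05
ee_pos: [0.6497, -0.0357, 0.1852]
orientation: [0.673, 0.74, 0.003, 0.005]
ft_force: [1.1, -0.6, -0.1]
width: 0.043
grasp_force: 29.5
```

>>> arm_command --targets '[-0.3, -1.8, 0, 0, -0.5, -2.8, 0, 0, -0.5, -3, 0, 0, -0.6, -3, 0, 0, -0.6, -3, 0, 0, -0.5, -2.9, 0, 0, -0.4, -2, 0, 3.5, 0, -1, 0, 7]'

```text
t: 13.72
ee_pos: [0.4526, -0.0872, 0.1769]
orientation: [0.739, 0.674, -0.001, -0.0]
ft_force: [1.2, 1.0, -0.8]
width: 0.0429
grasp_force: 29.7
```

```bash
python3 -c "
from h import *
go(.454,-.0885,.0463,84.9)
cv2.imwrite('pics/w2.png',shot('wrist')[0][:,:,::-1])"
```

```text
t 13.72 pos [ 0.4526 -0.0872  0.1769] shift [-0.12  0.17 13.06] |xy| 0.2 twist -0.2 tilt 0.08 w 0.0429 F [ 1.2  1.  -0.8]
```

View pics/w2.png

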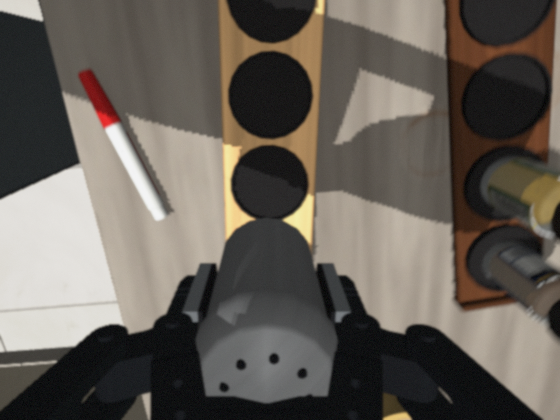

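The held dredger is upright at (270,300), over the second ring from the right (270,182), with the third and fourth above it in the picture. Lowering.

>>> arm_command --targets '[-0.1, 0.1, 1.5, 0, 0, 0, 2.5, 0, 0, 0, 2.7, 0, 0, 0, 2.5, 0, 0, 0, 1.8, 0, 0, 0, 1, 0, 0, 0, 0.8, 0, 0, 0, 0, 0]'

```text
t: 14.43
ee_pos: [0.4554, -0.0874, 0.0481]
orientation: [0.738, 0.675, -0.0, -0.001]
ft_force: [-0.4, 0.4, -0.6]
width: 0.0429
grasp_force: 29.7
```

>>> arm_command --targets '[0, 0, 0.4, 0, 0, 0, 0.2, 0, 0, 0, 0.1, 0, 0, 0, 0, 0]'

```text
t: 14.77
ee_pos: [0.4565, -0.0879, 0.0429]
orientation: [0.738, 0.675, 0.0, 0.0]
ft_force: [-0.4, -0.0, -0.5]
width: 0.0427
grasp_force: 29.7
```

>>> arm_command --targets '[0, -0.2, 0.2, 0, 0, 0, 0.15, 0, 0, 0, 0.1, 0, 0, 0, 0, 0]'

```text
t: 15.1
ee_pos: [0.4539, -0.0875, 0.0376]
orientation: [0.738, 0.675, -0.0, -0.0]
ft_force: [-0.1, 0.6, -1.7]
width: 0.0425
grasp_force: 29.7
```

>>> arm_command --targets '[0, 0, 0.1, 0, 0, 0, 0.1, 0, 0, 0, 0, 0]'

```text
t: 15.35
ee_pos: [0.4542, -0.0876, 0.036]
orientation: [0.738, 0.675, 0.0, 0.0]
ft_force: [-0.4, 0.1, 1.9]
width: 0.0428
grasp_force: 29.8
```

Light contact. Release and rise.

>>> arm_command --targets '[0, 0, 0, 0, 0, 0, 0, 0, 0, 0, 0, 0, 0, 0, 0, 0, 0, 0, 0, 0]' --gripper 0

```text
t: 15.77
ee_pos: [0.4541, -0.0876, 0.0358]
orientation: [0.738, 0.675, 0.0, 0.0]
ft_force: [0.4, -0.2, -0.1]
width: 0.0851
grasp_force: 0.0
```

>>> arm_command --targets '[0, 0, -1, 0, 0, 0, -2, 0, 0, 0, -3, 0, 0, 0, -3, 0, 0, 0, -3, 0, 0, 0, -2, 0, 0, 0, -1, 0, 0, 0, 0, 0]'

```text
t: 16.43
ee_pos: [0.4558, -0.0882, 0.189]
orientation: [0.738, 0.675, 0.001, 0.003]
ft_force: [0.1, 0.3, 0.5]
width: 0.0853
grasp_force: 0.0
```

Run:
```python
from h import *
cv2.imwrite('pics/s2.png',cv2.resize(shot('scene')[0][90:300,140:420],(640,480))[:,:,::-1]); go(.6545,-.104,.18,95.4)
```

```text
t 16.48 pos [ 0.4547 -0.0878  0.1868] shift [ 0.16 20.05  0.73] |xy| 20.0 twist -10.5 tilt 0.14 w 0.0851 F [ 0.1 -0.9 -1.1]
```

View pics/s2.png

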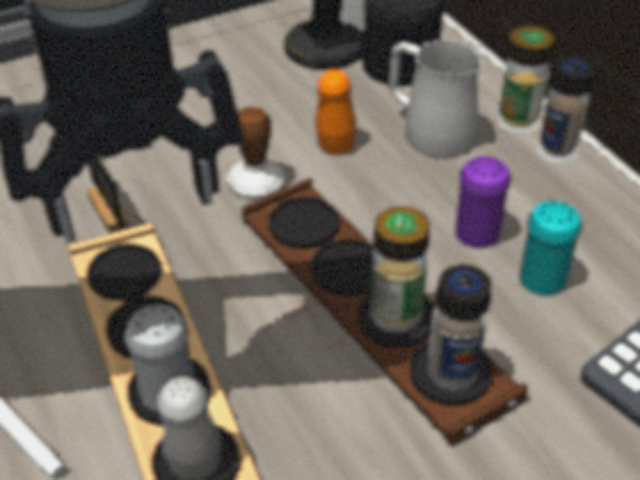

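Dredger stands in the second ring from the right (160,360) and the salt in the rightmost (190,430). Next is the green jar on the rack (400,270), not the one by the wall (525,80).

>>> arm_command --targets '[0, 1.8, 0, 0, 0, 2.9, 0, 0, 0, 3.3, 0, 0, 0, 3.3, 0, 0, 0, 3.3, 0, 0, 0, 3, 0, 0, 0.1, 1.8, 0, -4, 0, 0.6, 0, -6.5]'

```text
t: 17.15
ee_pos: [0.6543, -0.1038, 0.1821]
orientation: [0.672, 0.741, -0.001, -0.002]
ft_force: [0.1, -0.0, 0.5]
width: 0.0855
grasp_force: 0.0
```

>>> arm_command --targets '[0, 0, 1, 0, 0, 0, 1, 0, 0, 0, 0, 0]'

```text
t: 17.4
ee_pos: [0.6501, -0.1032, 0.1604]
orientation: [0.674, 0.738, -0.002, -0.004]
ft_force: [-0.2, -0.6, -0.8]
width: 0.0852
grasp_force: 0.0
```

```bash
python3 -c "
from h import *
go(.6545,-.1045,.056,95.4)"
```

```text
t 17.4 pos [ 0.6501 -0.1032  0.1604] shift [-0.2   0.5  10.43] |xy| 0.5 twist -0.2 tilt 0.47 w 0.0852 F [-0.2 -0.6 -0.8]
```

>>> arm_command --targets '[-0.1, 0.1, 1.5, 0, 0, 0, 2.3, 0, 0, 0, 2.5, 0, 0, 0, 2.2, 0, 0, 0, 1.3, 0, 0, 0, 0.6, 0, 0, 0, 0, 0]'

```text
t: 17.98
ee_pos: [0.653, -0.1046, 0.0598]
orientation: [0.673, 0.739, -0.001, -0.001]
ft_force: [-0.6, -0.3, -0.1]
width: 0.0854
grasp_force: 0.0
```

>>> arm_command --targets '[0, 0, 0, 0, 0, 0, 0, 0, 0, 0, 0, 0, 0, 0, 0, 0, 0, 0, 0, 0, 0, 0, 0, 0]' --gripper 1

```text
t: 18.48
ee_pos: [0.6559, -0.1056, 0.0639]
orientation: [0.673, 0.74, 0.001, 0.002]
ft_force: [-0.2, -0.5, 5.5]
width: 0.0433
grasp_force: 24.4
```

```bash
python3 -c "
from h import *
go(.4605,-.0155,.19,84.9)"
```

```text
t 18.48 pos [ 0.6559 -0.1056  0.0639] shift [ 10.78 -18.57 -12.69] |xy| 21.5 twist 10.5 tilt 0.21 w 0.0433 F [-0.2 -0.5  5.5]
```

>>> arm_command --targets '[0, 0, -0.4, 0, 0, 0, -1, 0, 0, 0, -2, 0, 0, 0, -2.5, 0, 0, 0, -2.5, 0, 0, 0, -2.4, 0, 0, 0, -1.5, 0, 0, 0, 0, 0]'

```text
t: 19.15
ee_pos: [0.6568, -0.1053, 0.1903]
orientation: [0.673, 0.74, 0.002, 0.003]
ft_force: [1.3, -0.5, 0.3]
width: 0.0438
grasp_force: 24.2
```

>>> arm_command --targets '[0.9, -1.6, 0, 0, 1.4, -2.6, 0, 0, 1.7, -3, 0, 0, 1.8, -3, 0, 0, 1.8, -3, 0, 0, 1.6, -2.7, 0, 0, 1.1, -2, 0, 3.5, 0.6, -0.6, 0, 7]'

```text
t: 19.82
ee_pos: [0.4565, -0.0119, 0.183]
orientation: [0.739, 0.674, -0.001, -0.002]
ft_force: [0.8, -1.7, -2.1]
width: 0.0432
grasp_force: 24.4
```

```bash
python3 -c "
from h import *
go(.4605,-.0155,.064,84.9)
cv2.imwrite('pics/w3.png',shot('wrist')[0][:,:,::-1])"
```

```text
t 19.82 pos [ 0.4565 -0.0119  0.183 ] shift [-0.33  0.48 11.89] |xy| 0.6 twist -0.1 tilt 0.24 w 0.0432 F [ 0.8 -1.7 -2.1]
```

View pics/w3.png

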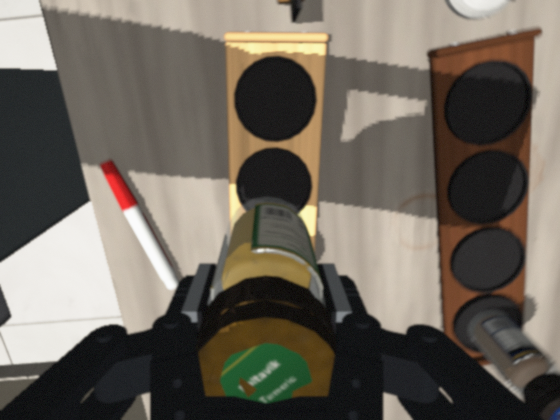

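The green jar is upright in the gripper, over the second ring from the left (273,182); only the leftmost ring (273,98) lies beyond it. Lowering.

>>> arm_command --targets '[-0.3, 0.2, 1.5, 0, 0, 0, 2.3, 0, 0, 0, 2.3, 0, 0, 0, 2, 0, 0, 0, 1.5, 0, 0, 0, 1, 0, 0, 0, 0.6, 0, 0, 0, 0, 0]'

```text
t: 20.53
ee_pos: [0.4612, -0.0164, 0.0713]
orientation: [0.738, 0.675, -0.001, -0.001]
ft_force: [0.1, 1.3, -0.6]
width: 0.0437
grasp_force: 24.3
```

>>> arm_command --targets '[0, 0, 0, 0]'

```text
t: 20.62
ee_pos: [0.4624, -0.0166, 0.073]
orientation: [0.738, 0.675, 0.0, -0.0]
ft_force: [-0.3, 0.7, -0.4]
width: 0.043
grasp_force: 24.3
```

```bash
python3 -c "
from h import *
go(.4605,-.0155,.064,84.9)"
```

```text
t 20.62 pos [ 0.4624 -0.0166  0.073 ] shift [ 0.09 -0.2   0.9 ] |xy| 0.2 twist 0.0 tilt 0.0 w 0.043 F [-0.3  0.7 -0.4]
```

>>> arm_command --targets '[0.1, -0.15, 0.3, 0, 0, 0, 0.3, 0, 0, 0, 0.15, 0, 0, 0, 0.05, 0, 0, 0, 0, 0]'

```text
t: 21.03
ee_pos: [0.4608, -0.0154, 0.0649]
orientation: [0.738, 0.675, 0.0, 0.0]
ft_force: [0.1, -0.9, -0.6]
width: 0.0431
grasp_force: 24.4
```

>>> arm_command --targets '[0, 0, 0.1, 0, 0, 0, 0.1, 0, 0, 0, 0, 0]'

```text
t: 21.28
ee_pos: [0.4612, -0.0154, 0.0638]
orientation: [0.738, 0.675, 0.0, 0.0]
ft_force: [-3.1, 0.7, 8.0]
width: 0.0435
grasp_force: 24.9
```

Contact at 8 N. Release and rise.

>>> arm_command --targets '[0, 0, -0.05, 0, 0, 0, 0, 0, 0, 0, 0, 0, 0, 0, 0, 0, 0, 0, 0, 0, 0, 0, 0, 0]' --gripper 0

```text
t: 21.78
ee_pos: [0.4606, -0.0154, 0.0632]
orientation: [0.738, 0.675, -0.0, -0.0]
ft_force: [-0.2, -0.6, 0.4]
width: 0.0853
grasp_force: 0.0
```

>>> arm_command --targets '[0, 0, -1, 0, 0, 0, -2, 0, 0, 0, -3, 0, 0, 0, -3, 0, 0, 0, -2, 0, 0, 0, -1.5, 0, 0, 0, 0, 0, 0, 0, 0, 0]'

```text
t: 22.45
ee_pos: [0.4614, -0.0155, 0.1895]
orientation: [0.738, 0.675, 0.001, 0.001]
ft_force: [-0.5, -0.2, -0.3]
width: 0.0854
grasp_force: 0.0
```

Run:
```python
from h import *
cv2.imwrite('pics/s3.png',cv2.resize(shot('scene')[0][90:300,140:420],(640,480))[:,:,::-1]); go(.6615,-.178,.19,95.4)
```

```text
t 22.5 pos [ 0.4605 -0.0153  0.1881] shift [-14.41  21.47  -0.19] |xy| 25.9 twist -10.5 tilt 0.0 w 0.0853 F [-1.2  0.4 -0.1]
```

View pics/s3.png

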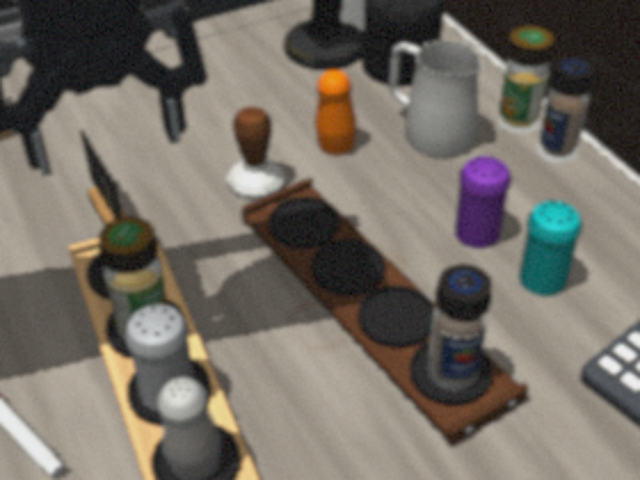

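Green stands in its ring (135,290), with dredger and salt next to it. Last is the blue jar on the rack (460,340), not the one by the wall (567,110).

>>> arm_command --targets '[-1.2, 1.7, 0, 0, -2, 2.9, 0, 0, -2.2, 3.3, 0, 0, -2.2, 3.3, 0, 0, -2.2, 3.3, 0, 0, -2.1, 3.2, 0, 0, -1.8, 2.5, 0, 0, -0.9, 1.25, 0, -3]'

```text
t: 23.17
ee_pos: [0.6623, -0.1824, 0.1852]
orientation: [0.721, 0.693, -0.001, -0.001]
ft_force: [0.5, -0.1, 0.2]
width: 0.0852
grasp_force: 0.0
```

>>> arm_command --targets '[0, 0, 0, -5, 0, 0, 0, -2.5, 0, 0, 0, 0]'

```text
t: 23.42
ee_pos: [0.6603, -0.1799, 0.1853]
orientation: [0.673, 0.74, -0.001, -0.002]
ft_force: [0.2, -0.2, 0.3]
width: 0.0853
grasp_force: 0.0
```

```bash
python3 -c "
from h import *
go(.6620,-.1795,.057,95.4)"
```

```text
t 23.42 pos [ 0.6603 -0.1799  0.1853] shift [-0.    0.22 12.83] |xy| 0.2 twist 0.0 tilt 0.25 w 0.0853 F [ 0.2 -0.2  0.3]
```

>>> arm_command --targets '[0, 0.1, 1.5, 0, 0, 0, 2.5, 0, 0, 0, 2.8, 0, 0, 0, 2.5, 0, 0, 0, 2, 0, 0, 0, 1.1, 0, 0, 0, 0.5, 0, 0, 0, 0, 0]'

```text
t: 24.08
ee_pos: [0.6611, -0.1792, 0.0572]
orientation: [0.673, 0.739, -0.001, -0.001]
ft_force: [-0.3, 0.1, 0.1]
width: 0.0859
grasp_force: 0.0
```

>>> arm_command --targets '[0, 0, 0, 0, 0, 0, 0, 0, 0, 0, 0, 0, 0, 0, 0, 0, 0, 0, 0, 0, 0, 0, 0, 0, 0, 0, 0, 0]' --gripper 1

```text
t: 24.67
ee_pos: [0.6636, -0.1805, 0.0613]
orientation: [0.673, 0.74, 0.001, 0.002]
ft_force: [-0.3, 0.3, 5.7]
width: 0.0397
grasp_force: 24.7
```

```bash
python3 -c "
from h import *
go(.4669,.0558,.19,84.9)"
```

```text
t 24.67 pos [ 0.6636 -0.1805  0.0613] shift [ 25.34 -17.34 -12.97] |xy| 30.7 twist 10.5 tilt 0.19 w 0.0397 F [-0.3  0.3  5.7]
```

>>> arm_command --targets '[0, 0, -0.4, 0, 0, 0, -1, 0, 0, 0, -2, 0, 0, 0, -2.5, 0, 0, 0, -2.5, 0, 0, 0, -2.6, 0, 0, 0, -1.7, 0, 0, 0, 0, 0]'

```text
t: 25.33
ee_pos: [0.6648, -0.1808, 0.1925]
orientation: [0.673, 0.74, 0.002, 0.004]
ft_force: [0.3, -0.8, -0.2]
width: 0.0395
grasp_force: 24.5
```

>>> arm_command --targets '[1.5, -1, 0, 0, 2.6, -1.7, 0, 0, 3, -2, 0, 0, 3, -2, 0, 0, 3, -2, 0, 0, 3, -2, 0, 0, 3, -2, 0, 0, 2.4, -1.8, 0, 0]'

```text
t: 26.0
ee_pos: [0.4951, 0.0224, 0.1846]
orientation: [0.673, 0.74, -0.001, -0.001]
ft_force: [0.9, 0.6, 0.1]
width: 0.0391
grasp_force: 24.7
```

>>> arm_command --targets '[2, -1.6, 0, 0, 1.2, -0.9, 0, 4, 0, 0, 0, 6.5, 0, 0, 0, 0]'

```text
t: 26.33
ee_pos: [0.4684, 0.051, 0.1851]
orientation: [0.739, 0.674, -0.001, -0.001]
ft_force: [0.2, -0.5, -0.8]
width: 0.0398
grasp_force: 24.7
```

```bash
python3 -c "
from h import *
go(.4669,.0558,.0615,84.9)
cv2.imwrite('pics/w4.png',shot('wrist')[0][:,:,::-1])"
```

```text
t 26.33 pos [0.4684 0.051  0.1851] shift [ 0.46 -0.18 12.36] |xy| 0.5 twist -0.2 tilt 0.1 w 0.0398 F [ 0.2 -0.5 -0.8]
```

View pics/w4.png

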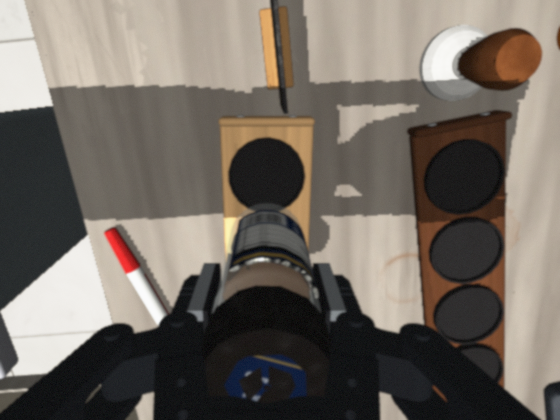

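The blue jar is upright over the leftmost ring (267,175). The blade (283,100) is off the rack, beyond its end, so the way down is clear.

>>> arm_command --targets '[0.45, -0.2, 1.5, 0, 0, 0, 2.4, 0, 0, 0, 2.5, 0, 0, 0, 2.2, 0, 0, 0, 1.5, 0, 0, 0, 0.8, 0, 0, 0, 0.4, 0, 0, 0, 0, 0]'

```text
t: 27.05
ee_pos: [0.4679, 0.0545, 0.0725]
orientation: [0.738, 0.675, -0.001, -0.001]
ft_force: [-0.4, -0.3, -0.9]
width: 0.0401
grasp_force: 24.7
```

>>> arm_command --targets '[0, 0, 0, 0, 0, 0, 0, 0]'

```text
t: 27.22
ee_pos: [0.4694, 0.0546, 0.0745]
orientation: [0.738, 0.675, 0.001, 0.001]
ft_force: [0.2, -0.6, -0.0]
width: 0.0397
grasp_force: 24.7
```

```bash
python3 -c "
from h import *
go(.4669,.0558,.0615,84.9)"
```

```text
t 27.22 pos [0.4694 0.0546 0.0745] shift [ 0.09 -0.26  1.3 ] |xy| 0.3 twist 0.0 tilt 0.12 w 0.0397 F [ 0.2 -0.6 -0. ]
```

>>> arm_command --targets '[0.1, -0.2, 0.4, 0, 0, 0, 0.4, 0, 0, 0, 0.2, 0, 0, 0, 0.1, 0, 0, 0, 0.1, 0, 0, 0, 0, 0]'

```text
t: 27.72
ee_pos: [0.4665, 0.056, 0.0613]
orientation: [0.738, 0.675, -0.0, -0.0]
ft_force: [-0.4, 0.3, -2.2]
width: 0.0396
grasp_force: 24.8
```

>>> arm_command --targets '[0, 0, 0.1, 0, 0, 0, 0.1, 0, 0, 0, 0, 0]'

```text
t: 27.97
ee_pos: [0.4668, 0.0561, 0.0612]
orientation: [0.738, 0.675, -0.0, -0.0]
ft_force: [-8.0, 1.8, 17.0]
width: 0.0396
grasp_force: 26.3
```

>>> arm_command --targets '[0, 0, -0.15, 0, 0, 0, 0, 0]'

```text
t: 28.13
ee_pos: [0.4669, 0.056, 0.0613]
orientation: [0.738, 0.675, 0.0, 0.0]
ft_force: [-0.0, -0.5, -0.6]
width: 0.0396
grasp_force: 24.7
```

>>> arm_command --targets '[0, 0, 0, 0, 0, 0, 0, 0, 0, 0, 0, 0, 0, 0, 0, 0, 0, 0, 0, 0, 0, 0, 0, 0]' --gripper 0

```text
t: 28.63
ee_pos: [0.4664, 0.0559, 0.0607]
orientation: [0.738, 0.675, -0.0, -0.0]
ft_force: [0.2, -0.5, 0.1]
width: 0.0853
grasp_force: 0.0
```

>>> arm_command --targets '[0, 0, -1, 0, 0, 0, -2, 0, 0, 0, -3, 0, 0, 0, -3, 0, 0, 0, -3, 0, 0, 0, -3, 0, 0, 0, 0, 0, 0, 0, 0, 0]'

```text
t: 29.3
ee_pos: [0.468, 0.0559, 0.2138]
orientation: [0.738, 0.675, 0.002, 0.002]
ft_force: [0.8, -0.4, -0.1]
width: 0.0853
grasp_force: 0.0
```

Run:
```python
from h import *
a,_=shot('scene');b,_=shot('side')
o=np.hstack([cv2.resize(a[110:340,140:370],(400,400)),cv2.resize(b[110:340,250:480],(400,400))])
cv2.imwrite('pics/f.png',o[:,:,::-1]); go(.4669,.0558,.25,84.9)
```

```text
t 29.4 pos [0.466  0.056  0.2104] shift [-0.01  0.09 -3.96] |xy| 0.1 twist -0.0 tilt 0.04 w 0.0857 F [-0.1 -0.2 -0.5]
```

View pics/f.png

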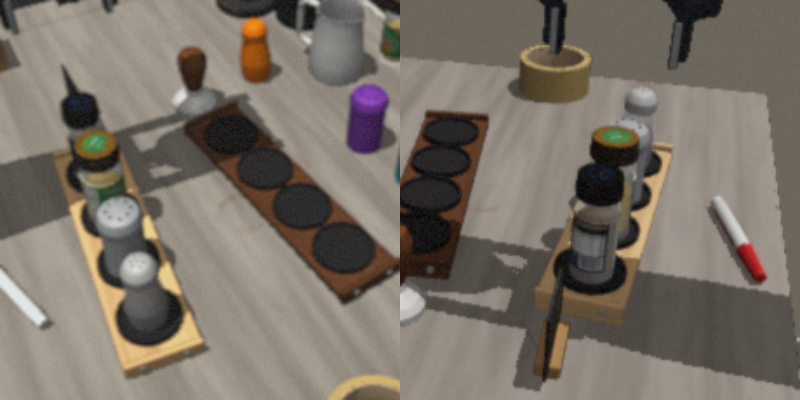

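All four stand upright in their rings. From left to right in the light rack they are blue (80,125), green (97,180), dredger (120,240) and salt (145,295), which is the reverse of the start, and the gripper is clear.

```bash
python3 -c "
from bench import r
print(r.finish_job())"
```

```text
the job is handed in; nothing more can be done
None
```

The job is handed in: the four now stand upright in the light rack in reverse order, from left to right blue jar, green jar, dredger, salt shaker, and the arm's clock was at about 29 s of the 104 s allowed.

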